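# Temperature probe into the bath's guide hole

## Task

Slide the jaw of the probe holder fully open and leave it open, then lift the temperature probe straight up out of its seat. Lower the probe's stem through the raised guide hole on the bath's cover, without ever touching the bath with the probe, until about two thirds of the stem is below the mouth of the hole. Finish while holding the probe there, still, upright and centred in the hole, with nothing else on the bench disturbed.

Things in the scene. Friction and masses are not known exactly. Their poses are not given: they have to be found in the camera images.
- holder: Grey and bright metal probe holder fixed to the bench, left or right of the bath, 240 x 110 mm. Origin on the bench below the seat's centre. Seat plate top at z = 110 mm, 26 mm hole at the origin for the stem. The sliding jaw is on the long side, towards its -x (to -170 mm); a fixed jaw, 18 mm high, stands at x = 28 to 46 mm; rails 8 mm high run along x at y = +-28 mm.
- jaw (a joint): Opening of the holder's sliding jaw in m: 0 shut (its lip covers the probe's collar by 12 mm and blocks lifting), grows as it slides along the holder's -x, 0.045 at the stop (fully open). Starts 0 to 6 mm open. Slides stiffly (about 3 N), stays where left. The jaw is a steel slide 44 mm wide, its top 17.5 mm above the seat plate.
- jaw_knob (a point): Centre of the top of the jaw's upright square black knob, 16 x 16 mm, sides along the holder's x and y, standing 42 mm above the slide, top 169.5 mm above the bench. With the jaw shut it is 85 mm from the seat's centre towards the holder's -x.
- probe: Loose probe, 0.1 to 0.2 kg, upright in the holder. Origin: centre of the underside of its grey collar (52 mm in x, 40 in y, 8 thick). Above it a white square handle 24 x 24 mm, 70 tall (to z = 78 mm); below it a straight steel stem 8 mm in diameter, 95 long, along -z. At the start the collar lies on the seat plate, axes along the holder's, with 1 to 4 mm of play around it.
- probe_handle (a point): Middle of the probe's handle, 43 mm above the probe's origin, on its axis.
- probe_tip (a point): Lower end of the probe's stem, 95 mm below the probe's origin, on its axis.
- bath: Closed stainless bath fixed to the bench, 244 x 204 mm, cover top at z = 100 mm; origin on the bench at its centre. A raised white guide bush, 40 mm across, stands on the cover at (-55, 30) mm in the bath's axes; a black cover knob, 30 mm across, 22 high, at (60, -30) mm. Thermostat knob on its -x face.
- guide (a point): Centre of the mouth of the guide hole, at the top of the white bush, 115 mm above the bench. The bore is vertical, 24 mm in diameter and 40 mm long; below it the bath is hollow down to 10 mm above the bench.
- jar: Bystander: small lidded specimen jar, 38 mm across, 60 mm high, between the holder and the bath. Origin under its centre.
- bottle: Bystander: white capped bottle, 60 mm across, 130 mm high, on the left. Origin under its centre.
- loose_tube: Bystander: capped sample tube lying on the bench, 17 mm across, about 120 mm long, in the middle nearest the robot. Origin under its centre.
- cup: Bystander: white cup, 70 mm across, 80 mm high, on the right. Origin under its centre.

How it is judged:
On the way, in this order (a step that is already met when the one before it is completed fails the run):
1. the jaw is slid open (more than 35 mm of its 45) while the probe still sits in its seat (value of joint jaw above 0.035 m and z of probe in the frame of holder below 0.116 m), for 0.2 s.
2. the probe is lifted clear: its tip is above the seat plate, held by the fingers, the jaw still open (value of joint jaw above 0.035 m and z of probe_tip in the frame of holder above 0.115 m and contact force between the fingers and probe above 0.5 N), for 0.2 s.
At the end, for the whole second after the job is handed in: The fingers hold the probe still and upright (within 3.4 degrees), its tip 45 to 85 mm below the mouth of the guide hole and within 4 mm of the hole's axis, touching neither bath nor holder; the jaw is open by more than 35 mm (value of joint jaw above 0.035 m and z of probe_tip in the frame of guide between -0.085 and -0.045 m and horizontal distance between probe_tip and guide below 0.004 m and angle between probe's own z axis and vertical below 0.06 rad and linear speed of probe below 0.02 m/s and angular speed of probe below 0.2 rad/s and contact force between the fingers and probe above 0.5 N and contact force between probe and bath below 0.2 N and contact force between probe and holder below 0.2 N); the arm keeps its last pose, push and grip.
It fails at once if the probe touches the bath (more than 0.3 N) (contact force between probe and bath above 0.3 N).
It fails at once if a bystander is moved by more than 30 mm (distance of any of jar, bottle, loose_tube, cup from where it was at the start of the episode above 0.03 m).
It also fails if it takes over 64 s, if anything falls off the work surface, if the arm or the gripper's body presses on something with over 40 N, if the wrist force passes 120 N, or if a joint passes its speed limit or range.

## Robot

A 7-joint arm with a two-finger parallel gripper is mounted at the origin on the work surface. World frame = base frame: x ahead of the robot, y to its left, z up, the work surface at z = 0. Lengths are in m, angles in rad, forces in N, time in s.
With the tool pointing down it reaches from about 0.4 to 0.85 m from the base axis. Payload 4.5 kg.
Tool frame: the origin (TCP) lies midway between the tips of the shut fingers; the grasp point (between the pads) lies 19 mm behind it; z points along the fingers, y is the direction in which the jaws open and shut (so a half turn about z gives the same grasp; the last joint's range is limited). The gripper opens to 88 mm and grips with 3 to 60 N. Pads are 18 mm wide; open, the fingers measure 123 mm over their backs; the gripper's body (75 mm by 187 mm) begins 45 mm behind the grasp point.
Start: joints at [1.358, 0.689, -0.195, 1.565, 0.157, 0.902, -0.215], TCP at [0.153, -0.606, 0.239] pointing down, gripper open.
Joint ranges: [-3.01, 3.01], [-0.46, 2.08], [-1.47, 1.51], [0.13, 2.56], [-1, 4.14], [0.04, 2.09], [-2.66, 2.66]. Speed limits (rad/s): [2.57, 2.57, 3.14, 3.14, 3.14, 3.14, 3.14].

## Interface

Orientations are given as a unit quaternion [x, y, z, w].
In Python, from plant import get_state, snapshot, finish_job, regions_of gives the robot as it stands.
- The arm moves only by the tool send_rows, never from a script. Its argument "series" is a list of rows, each an object of numbers: "grip": the opening, from 0 (shut) to 1 (fully open); "dx", "dy", "dz": the shift along the tool's x, y, z in mm; "turn": the turn about the tool's z in rad. A call has 1 to 20 rows; each row shifts and turns the commanded pose from where the row before left it, along the tool's axes as they then stand; what a row does not reach is not made up. A row lasts 1/10 s, in which the tool goes at most 50 mm and 8.59 degrees, less where a joint would pass 70% of its speed; a pose out of reach is approached as far as the arm can. A call is refused whole if a number of a shift passes 50 or a number of a turn 0.15, either way. A call with a gripper value outside its range is refused whole. The fingers move at their own pace and stop on an object; "force" is the grip in N (left out, the last holds). Time passes only in rows, so rows that do not move let the fingers close. It gives the time, the measured TCP pose, the force and the opening at its end, in the units of the state.
- get_state(): the state, without advancing time (a new reading comes with each control period).
- snapshot(name): name is "scene" or "top" or "wrist"; returns a dict with "img" (420x560x3 uint8, red, green, blue), "depth" (420x560 float32, m along the optical axis (not along the pixel's ray), 0 where there is no reading), "fov_y" (degrees; the focal length in pixels is half the picture's height over the tangent of half this angle, whatever the lens; pixels are square), "cx", "cy" (the principal point, pixels), "k1" (the pictures are not rectified: a ray, as slopes to the right and down, at radius r is drawn at 1 + k1 r^2 times it, then the intrinsics apply), "R" (3x3) and "t" (3): a world point X has camera coordinates R X + t. Camera axes: x right, y down, z forward; pixel columns grow to the right and rows downward; lengths in m; the calibration is good to about 2 mm. A picture is of the moment at which its call begins.
- finish_job(): hands the job in, once; it reports no verdict.
Trained networks look in a picture, given as the dict that the camera call returned (one of the last four; its "shot" number tells which), for a name from the list of things; names that differ only in an ending like _2 or _b are one class to them, and where a whole thing is asked for, a point or a joint stands for the part that bears it (a point fixed in the world has none). Each returns a list of dicts, best first, with "score" (0 to 1); they miss things now and then, are a little off and sometimes report something else, mostly with a low value. They report only what shows in the picture. A call takes as long as a camera call.
- regions_of(picture, target): "pixels" (420x560 bool, what is visible of it) and "extent" ([left, top, right, bottom] in pixels, round what is visible of it).
The state is a dict: "clock": time; "q": joint angles; "qd": joint speeds; "joint_torque": joint torques, N m; "tool_pos": TCP position; "eef_rot": TCP orientation; "contact_force": force on the tool from outside, world axes, zero at the start; "moment": the same for the moment, N m; "opening": opening from 0.0 (shut) to 1.0 (fully open).
Only numpy, scipy, OpenCV 4.12 (cv2) and the standard library are available. Lean on these libraries where they do the work, as an engineer would, in place of code of your own. Each camera call takes 0.05 s, during which the arm holds its last target.

## Working session

There is one attempt and no reset: what is moved stays moved. The work goes in short steps, Python scripts to look and compute and a tool call to move; the robot and the scene stay as the last step left them, time stands still between calls to the robot, and variables do not carry over. Pictures are saved under pics/ and viewed, and the job is handed in when it is done.

Besides the shell and the picture viewer there is one more tool, called after "Request:" in YAML: its name, and indented under it one key for each argument. send_rows: Moves the arm, as the interface text tells. Its arguments: {"type":"object","properties":{"series":{"type":"array","items":{"type":"object","properties":{"grip":{"type":"number"},"dx":{"type":"number"},"dy":{"type":"number"},"dz":{"type":"number"},"turn":{"type":"number"}}}},"force":{"type":"number"}},"required":["series"]}

```bash
ls; mkdir -p pics; cat > h.py <<'E'
import numpy as np, cv2
from plant import get_state, snapshot, finish_job, regions_of
def save(p,name): cv2.imwrite('pics/'+name+'.png', p['img'][:,:,::-1])
def K(p):
    f=210/np.tan(np.radians(p['fov_y'])/2); return f
def world(p,mask=None):
    """world points for each pixel (H,W,3)"""
    f=K(p); H,W=p['depth'].shape
    u,v=np.meshgrid(np.arange(W),np.arange(H))
    xd=(u-p['cx'])/f; yd=(v-p['cy'])/f
    x,y=xd.copy(),yd.copy()
    for _ in range(20):
        s=1+p['k1']*(x*x+y*y); x=xd/s; y=yd/s
    d=p['depth']; C=np.stack([x*d,y*d,d],-1)
    return (C-np.array(p['t']))@np.array(p['R']), np.stack([x,y,np.ones_like(x)],-1)
def project(p,X):
    c=np.array(p['R'])@np.asarray(X).T+np.array(p['t'])[:,None] if np.ndim(X)>1 else np.array(p['R'])@np.asarray(X)+np.array(p['t'])
    x,y=c[0]/c[2],c[1]/c[2]; s=1+p['k1']*(x*x+y*y); f=K(p)
    return np.array([x*s*f+p['cx'],y*s*f+p['cy']]).T
def on_plane(p,u,v,z):
    f=K(p); xd=(u-p['cx'])/f; yd=(v-p['cy'])/f; x,y=xd,yd
    for _ in range(20):
        s=1+p['k1']*(x*x+y*y); x=xd/s;y=yd/s
    R=np.array(p['R']);t=np.array(p['t']); d=R.T@np.array([x,y,1.]); o=-R.T@t
    return o+d*(z-o[2])/d[2]
E
python3 - <<'E'
from h import *
s=get_state(); print(s['clock'],s['tool_pos'],s['eef_rot'],s['opening'])
for n in ['scene','top','wrist']:
    p=snapshot(n); save(p,n+'0'); print(n,p['fov_y'],p['cx'],p['cy'],p['k1'],(-np.array(p['R']).T@np.array(p['t'])).round(3),np.array(p['R'])[2].round(3))
E
```

```text
pics
0.0 [ 0.15246014 -0.60544942  0.23791301] [ 9.92393684e-01  1.23101124e-01 -1.82850784e-04 -9.24850286e-04] 0.9999124145597704
scene 49.72443029100101 282.0400702611329 209.88736049842987 -0.030709882658537115 [ 1.133 -0.37   1.026] [-0.502  0.316 -0.805]
top 43.10160338986219 277.2698916752477 213.39633819340875 -0.1276845968610117 [ 0.335 -0.006  1.468] [ 0.18   0.006 -0.984]
wrist 64.72008907427863 280.0777569556234 201.11764857036164 -0.06532086720670804 [ 0.219 -0.589  0.384] [-0.255 -0.062 -0.965]
```

View pics/top0.png

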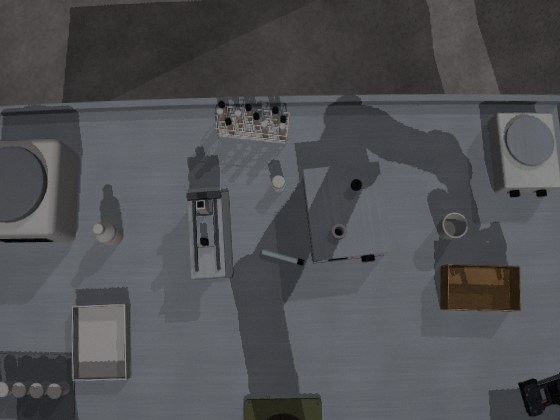

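View pics/scene0.png

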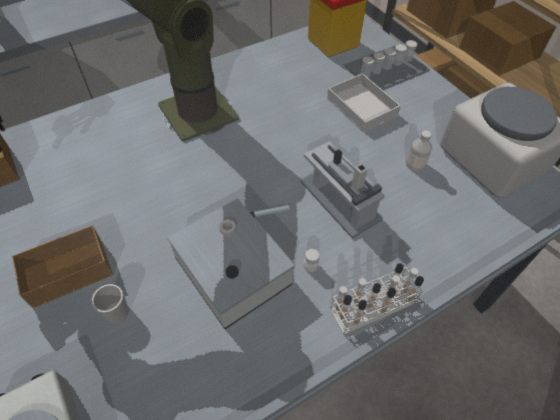

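The top view shows the holder around (210,235), with the probe handle at (203,207) and the jaw knob at (204,241). The bath's guide bush is at (339,231), the cover knob at (356,185), the jar at (278,182) and the tube at (284,257). The holder's -x side faces the robot. Next I'll measure these.

```bash
python3 - <<'E'
from h import *
P={n:snapshot(n) for n in ['top','scene']}
for n,p in P.items():
    W,_=world(p)
    for t in ['holder','jaw','jaw_knob','probe','probe_handle','bath','guide','jar','loose_tube','bottle']:
        try: r=regions_of(p,t)
        except Exception as e: print(t,e); continue
        for q in r[:2]:
            m=q['pixels']&(p['depth']>0)
            X=W[m]
            if len(X)==0: print(n,t,q['score'],'no');continue
            zt=np.percentile(X[:,2],97); top=X[X[:,2]>zt-0.006]
            print(n,t,round(q['score'],2),np.round(q['extent'],0),'med',np.median(X,0).round(3),'top mean',top.mean(0).round(4),len(top),'zt',zt.round(4))
for n,(a,b,c,d) in {'top':(170,170,290,290),}.items():
    im=P[n]['img'][b:d,a:c]; cv2.imwrite('pics/tc.png',cv2.resize(im,None,fx=5,fy=5,interpolation=cv2.INTER_CUBIC)[:,:,::-1])
im=P['scene']['img'][130:240,290:400]; cv2.imwrite('pics/sc.png',cv2.resize(im,None,fx=5,fy=5,interpolation=cv2.INTER_CUBIC)[:,:,::-1])
E
```

```text
top holder 0.95 [188. 189. 233. 279.] med [0.528 0.175 0.112] top mean [0.5651 0.1892 0.1333] 573 zt 0.1325
top jaw 0.71 [195. 214. 220. 248.] med [0.536 0.185 0.128] top mean [0.5081 0.1863 0.171 ] 42 zt 0.1716
top jaw_knob 0.95 [192. 215. 213. 249.] med [0.538 0.187 0.128] top mean [0.5081 0.1863 0.171 ] 42 zt 0.1718
top probe 0.66 [197. 196. 211. 218.] med [0.593 0.185 0.166] top mean [0.5961 0.1908 0.1895] 60 zt 0.1926
top probe 0.15 [273. 169. 289. 191.] med [ 0.677 -0.001  0.058] top mean [ 0.6827 -0.001   0.0622] 79 zt 0.0652
top probe_handle 0.74 [196. 198. 210. 215.] med [0.593 0.187 0.161] top mean [0.5959 0.1917 0.1896] 64 zt 0.1927
top bath 0.6 [303. 158. 391. 263.] med [ 0.587 -0.179  0.101] top mean [ 0.5895 -0.1809  0.1072] 1468 zt 0.1095
top guide 0.81 [302. 162. 393. 260.] med [ 0.584 -0.179  0.101] top mean [ 0.5881 -0.1814  0.1075] 1350 zt 0.1097
top guide 0.22 [274. 173. 290. 191.] med [ 0.678 -0.001  0.058] top mean [ 0.683  -0.001   0.0623] 79 zt 0.0652
top jar 0.65 [272. 174. 288. 191.] med [ 0.677 -0.001  0.058] top mean [ 0.682  -0.001   0.0621] 73 zt 0.0652

[... 864 characters left out ...]
.0028 0.0615] 129 zt 0.0642
scene bath 0.6 [168. 199. 295. 328.] med [ 0.625 -0.185  0.101] top mean [ 0.5948 -0.175   0.113 ] 509 zt 0.1106
scene guide 0.75 [169. 198. 294. 328.] med [ 0.623 -0.184  0.101] top mean [ 0.596  -0.1748  0.1106] 706 zt 0.1101
scene jar 0.59 [303. 250. 320. 272.] med [ 0.693 -0.003  0.057] top mean [0.6872 0.0019 0.0616] 116 zt 0.0643
scene loose_tube 0.76 [252. 207. 291. 217.] med [ 0.486 -0.003  0.015] top mean [ 0.4863 -0.0024  0.0166] 137 zt 0.02
scene bottle 0.56 [406. 130. 429. 171.] med [0.565 0.455 0.073] top mean [0.5549 0.4682 0.13  ] 58 zt 0.1305
scene bottle 0.4 [347. 164. 368. 196.] med [0.608 0.185 0.144] top mean [0.6017 0.191  0.1892] 57 zt 0.1907
```

View pics/tc.png

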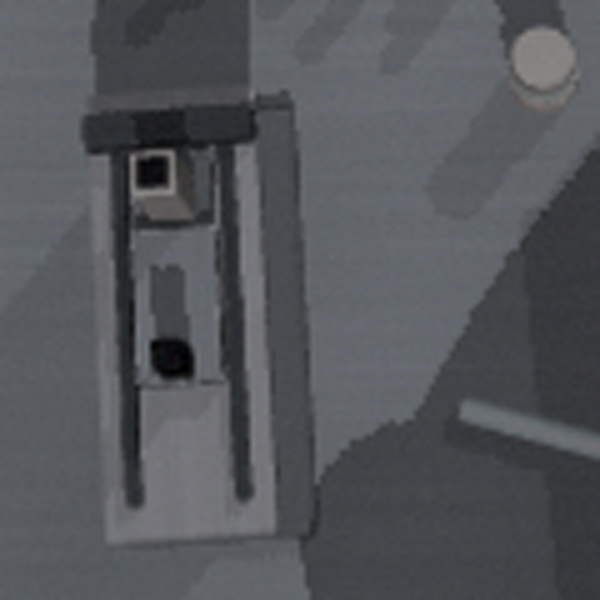

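View pics/sc.png

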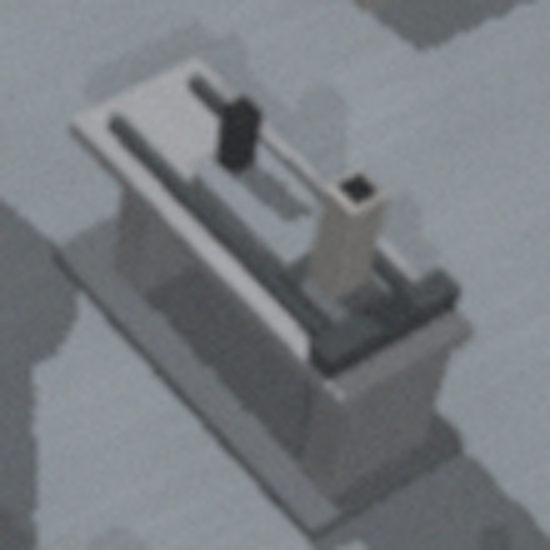

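```bash
python3 - <<'E'
from h import *
p=snapshot('top')
W,_=world(p)
# seat plate mask
m=(abs(W[:,:,2]-0.110)<0.005)&(W[:,:,0]>.38)&(W[:,:,0]<.68)&(W[:,:,1]>.1)&(W[:,:,1]<.27)
X=W[m][:,:2].astype(np.float32); print(len(X),X.min(0),X.max(0), cv2.minAreaRect(X))
m=(W[:,:,2]>0.104)&(W[:,:,0]>.38)&(W[:,:,0]<.7)&(W[:,:,1]>.1)&(W[:,:,1]<.27)
X=W[m][:,:2].astype(np.float32); print(len(X), cv2.minAreaRect(X))
for z,pts in {0.128:[(83,150),(82,110),(255,98),(256,140)],0.110:[(107,541),(276,530)],0.118:[(135,505),(247,498)],.188:[(130,152),(174,152),(176,193),(133,195)],.1695:[(152,340),(187,340),(190,370),(158,377)]}.items():
    for u,v in pts: print(z,(u,v),on_plane(p,170+(u+.5)/5-.5,170+(v+.5)/5-.5,z).round(4))
# bath
m=(abs(W[:,:,2]-0.10)<0.006)&(W[:,:,0]>.4)&(W[:,:,0]<.8)&(W[:,:,1]>-.35)&(W[:,:,1]<-.03)
X=W[m][:,:2].astype(np.float32); print('bath',len(X), cv2.minAreaRect(X))
m=(W[:,:,2]>.11)&(W[:,:,0]>.4)&(W[:,:,0]<.8)&(W[:,:,1]>-.35)&(W[:,:,1]<-.03)
n,l,st,c=cv2.connectedComponentsWithStats(m.astype(np.uint8))
for i in range(1,n):
    if st[i,4]>8: print(st[i],c[i],W[l==i].mean(0).round(4),W[l==i].max(0).round(4))
im=p['img'][140:280,290:410]; cv2.imwrite('pics/tb.png',cv2.resize(im,None,fx=4,fy=4,interpolation=cv2.INTER_CUBIC)[:,:,::-1])
E
```

```text
1502 [0.4199312  0.13838601] [0.6583429  0.23948053] ((0.5388754606246948, 0.1883670687675476), (0.23625221848487854, 0.08997929096221924), 3.2184841632843018)
3073 ((0.5388754606246948, 0.1883670687675476), (0.23625221848487854, 0.08997929096221924), 3.2184841632843018)
0.128 (83, 150) [0.6214 0.2373 0.128 ]
0.128 (82, 110) [0.6427 0.2382 0.128 ]
0.128 (255, 98) [0.6472 0.1479 0.128 ]
0.128 (256, 140) [0.6249 0.1474 0.128 ]
0.11 (107, 541) [0.4207 0.2258 0.11  ]
0.11 (276, 530) [0.4251 0.139  0.11  ]
0.118 (135, 505) [0.4383 0.2102 0.118 ]
0.118 (247, 498) [0.441  0.1529 0.118 ]
0.188 (130, 152) [0.6071 0.203  0.188 ]
0.188 (174, 152) [0.6067 0.1811 0.188 ]
0.188 (176, 193) [0.586  0.1799 0.188 ]
0.188 (133, 195) [0.5854 0.2013 0.188 ]
0.1695 (152, 340) [0.5158 0.1941 0.1695]
0.1695 (187, 340) [0.5155 0.1767 0.1695]
0.1695 (190, 370) [0.5005 0.1751 0.1695]
0.1695 (158, 377) [0.4973 0.191  0.1695]
bath 6521 ((0.5927072763442993, -0.1803160458803177), (0.24684084951877594, 0.2042788714170456), 5.3866868019104)
[351 179  11  12  99] [355.84848485 184.48484848] [ 0.6544 -0.2036  0.1223] [ 0.6697 -0.1904  0.1285]
[332 224  15  15 118] [338.96610169 230.83050847] [ 0.5343 -0.1556  0.1161] [ 0.5527 -0.1374  0.1227]
```

View pics/tb.png

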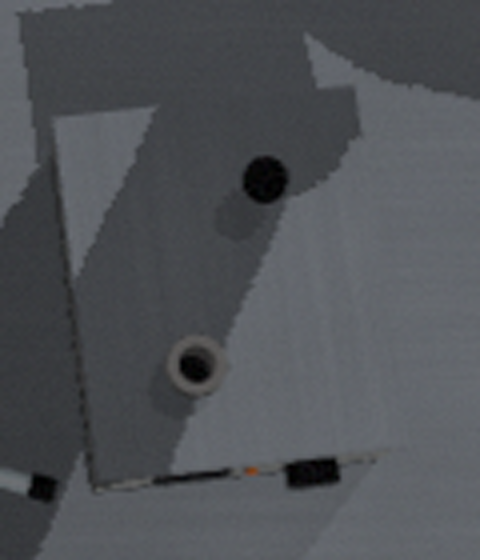

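Request:
send_rows:
  series:
    - {"turn": 0.1}
    - {"turn": 0.09}
    - {"dx": 30,"dy": -20}
    - {"dx": 30,"dy": -20}
    - {"dx": 30,"dy": -20}
    - {"dx": 30,"dy": -20}
    - {"dx": 30,"dy": -20}
    - {"dx": 30,"dy": -20}
    - {"dx": 30,"dy": -20}
    - {"dx": 9,"dy": -30}
    - {"dx": 9,"dy": -30}
    - {"dx": 9,"dy": -30}
    - {"dx": 9,"dy": -30}

```text
schema error: expected keys grip, dx, dy, dz, turn
```

Request:
send_rows:
  series:
    - {"dx": 0,"dy": 0,"dz": 0,"turn": 0.1,"grip": 1}
    - {"dx": 0,"dy": 0,"dz": 0,"turn": 0.09,"grip": 1}
    - {"dx": 30,"dy": -20,"dz": 0,"turn": 0,"grip": 1}
    - {"dx": 30,"dy": -20,"dz": 0,"turn": 0,"grip": 1}
    - {"dx": 30,"dy": -20,"dz": 0,"turn": 0,"grip": 1}
    - {"dx": 30,"dy": -20,"dz": 0,"turn": 0,"grip": 1}
    - {"dx": 30,"dy": -20,"dz": 0,"turn": 0,"grip": 1}
    - {"dx": 30,"dy": -20,"dz": 0,"turn": 0,"grip": 1}
    - {"dx": 30,"dy": -20,"dz": 0,"turn": 0,"grip": 1}
    - {"dx": 9,"dy": -30,"dz": 0,"turn": 0,"grip": 1}
    - {"dx": 9,"dy": -30,"dz": 0,"turn": 0,"grip": 1}
    - {"dx": 9,"dy": -30,"dz": 0,"turn": 0,"grip": 1}
    - {"dx": 9,"dy": -30,"dz": 0,"turn": 0,"grip": 1}

```text
clock: 2.6
tool_pos: [0.3839, -0.3313, 0.2388]
eef_rot: [1.0, 0.028, 0.0, 0.0]
contact_force: [0.8, -0.5, 0.8]
opening: 1.0
```

```bash
python3 - <<'E'
from h import *
s=get_state(); print(s['clock'],s['tool_pos'],s['eef_rot'],np.round(s['q'],2),np.round(s['contact_force'],2))
E
```

```text
2.6 [ 0.38389438 -0.33134259  0.23883413] [9.99595963e-01 2.84227897e-02 2.00289958e-04 1.25727745e-04] [ 0.69  0.53 -0.11  1.92  0.08  0.69 -0.98] [ 0.8  -0.53  0.81]
```

Request:
send_rows:
  series:
    - {"dx": 8.5,"dy": -30,"dz": 0,"turn": 0,"grip": 1}
    - {"dx": 8.5,"dy": -30,"dz": 0,"turn": 0,"grip": 1}
    - {"dx": 8.5,"dy": -30,"dz": 0,"turn": 0,"grip": 1}
    - {"dx": 8.5,"dy": -30,"dz": 0,"turn": 0,"grip": 1}
    - {"dx": 8.5,"dy": -30,"dz": 0,"turn": 0,"grip": 1}
    - {"dx": 8.5,"dy": -30,"dz": 0,"turn": 0,"grip": 1}
    - {"dx": 8.5,"dy": -30,"dz": 0,"turn": 0,"grip": 1}
    - {"dx": 8.5,"dy": -30,"dz": 0,"turn": 0,"grip": 1}
    - {"dx": 8.5,"dy": -30,"dz": 0,"turn": 0,"grip": 1}
    - {"dx": 8.5,"dy": -30,"dz": 0,"turn": 0,"grip": 1}
    - {"dx": 8.5,"dy": -30,"dz": 0,"turn": 0,"grip": 1}
    - {"dx": 8.5,"dy": -30,"dz": 0,"turn": 0,"grip": 1}
    - {"dx": 8.5,"dy": -30,"dz": 0,"turn": 0,"grip": 1}
    - {"dx": 8.5,"dy": -30,"dz": 0,"turn": 0,"grip": 1}
    - {"dx": 8.5,"dy": -30,"dz": 0,"turn": 0,"grip": 1}
    - {"dx": 8.5,"dy": -30,"dz": 0,"turn": 0,"grip": 1}
    - {"dx": 8.5,"dy": -30,"dz": 0,"turn": 0,"grip": 1}
    - {"dx": 0,"dy": 0,"dz": 0,"turn": 0,"grip": 1}
    - {"dx": 0,"dy": 0,"dz": 0,"turn": 0,"grip": 1}

```text
clock: 4.5
tool_pos: [0.4987, 0.1852, 0.2386]
eef_rot: [1.0, 0.029, -0.0, 0.0]
contact_force: [-0.5, -0.4, 0.3]
opening: 0.996
```

```bash
python3 - <<'E'
from h import *
s=get_state(); print(s['clock'],s['tool_pos'],s['eef_rot'],np.round(s['q'],2),np.round(s['contact_force'],2))
p=snapshot('wrist'); save(p,'w1')
W,_=world(p)
m=(W[:,:,2]>0.104)&(W[:,:,2]<.2)&(p['depth']>0)&(W[:,:,1]>.1)&(W[:,:,1]<.27)
for lo,hi in [(.105,.114),(.164,.175),(.183,.193)]:
    m=(W[:,:,2]>lo)&(W[:,:,2]<hi)&(p['depth']>0)&(W[:,:,1]>.1)&(W[:,:,1]<.27)
    n,l,st,c=cv2.connectedComponentsWithStats(m.astype(np.uint8))
    for i in range(1,n):
        if st[i,4]>150: 
            X=W[l==i]; print(lo,st[i],X.mean(0).round(4),cv2.minAreaRect(X[:,:2].astype(np.float32)))
E
```

```text
4.5 [0.49867641 0.18515261 0.2385706 ] [ 9.99575909e-01  2.91194387e-02 -1.18236043e-04  2.17612655e-04] [-0.42  0.56 -0.03  1.85  0.03  0.73 -1.98] [-0.48 -0.43  0.31]
0.105 [  220    29   115   244 10798] [0.5055 0.1883 0.1101] ((0.5260778665542603, 0.18964672088623047), (0.20408132672309875, 0.08858554065227509), 3.179137706756592)
0.105 [245  30  15  62 316] [0.6054 0.2163 0.1104] ((0.6043412089347839, 0.21664518117904663), (0.010799581184983253, 0.04583823308348656), 82.965087890625)
0.105 [295  30  14 104 369] [0.6024 0.1717 0.1103] ((0.5904688835144043, 0.16961193084716797), (0.07774131745100021, 0.010085604153573513), 10.005281448364258)
0.164 [265 184  23  24 544] [0.5124 0.1886 0.1693] ((0.5118393301963806, 0.18865783512592316), (0.01567523553967476, 0.014919634908437729), 3.349670171737671)
0.183 [ 254   31   43   45 1867] [0.5987 0.1937 0.1879] ((0.5988750457763672, 0.1937955915927887), (0.02352089248597622, 0.02381032146513462), 3.045135974884033)
```

View pics/w1.png

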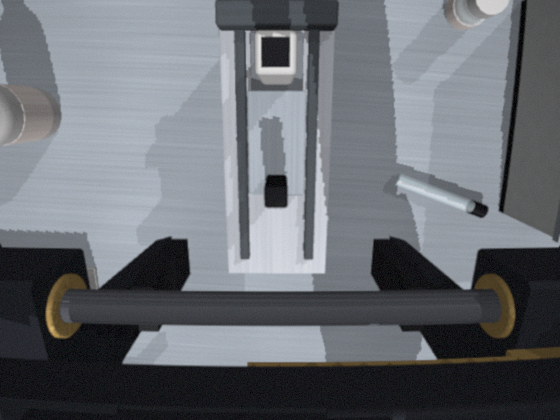

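The wrist view shows the knob at (276,190), the probe handle at (275,52), and the rails running straight up the image, so the yaw matches. I'll descend over the knob and grip it across the holder's y.

Request:
send_rows:
  series:
    - {"dx": 12.5,"dy": -2.5,"dz": 0,"turn": 0,"grip": 1}
    - {"dx": 0,"dy": 0,"dz": 25,"turn": 0,"grip": 1}
    - {"dx": 0,"dy": 0,"dz": 25,"turn": 0,"grip": 1}
    - {"dx": 0,"dy": 0,"dz": 25,"turn": 0,"grip": 0.6}
    - {"dx": 0,"dy": 0,"dz": 15,"turn": 0,"grip": 0.6}
    - {"dx": 0,"dy": 0,"dz": 9,"turn": 0,"grip": 0.6}
    - {"dx": 0,"dy": 0,"dz": 0,"turn": 0,"grip": 0.6}
    - {"dx": 0,"dy": 0,"dz": 0,"turn": 0,"grip": 0.6}
  force: 15

```text
clock: 5.35
tool_pos: [0.5116, 0.1875, 0.1403]
eef_rot: [1.0, 0.028, 0.0, 0.0]
contact_force: [0.8, 0.0, -0.1]
opening: 0.603
```

```bash
python3 - <<'E'
from h import *
p=snapshot('wrist'); save(p,'w2'); print(get_state()['tool_pos'],get_state()['contact_force'])
E
```

```text
[0.51182737 0.18779088 0.14054159] [0.11341383 0.47077901 0.60241287]
```

View pics/w2.png

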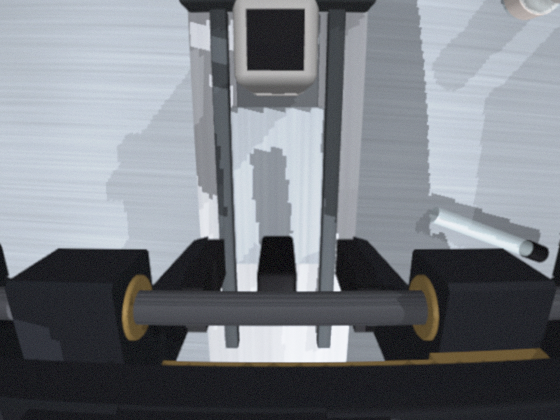

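The knob (276,265) sits centred between the fingers. Closing now.

Request:
send_rows:
  series:
    - {"dx": 0,"dy": 0,"dz": 0,"turn": 0,"grip": 0}
    - {"dx": 0,"dy": 0,"dz": 0,"turn": 0,"grip": 0}
    - {"dx": 0,"dy": 0,"dz": 0,"turn": 0,"grip": 0}
    - {"dx": 0,"dy": 0,"dz": 0,"turn": 0,"grip": 0}
    - {"dx": 0,"dy": 0,"dz": 0,"turn": 0,"grip": 0}
  force: 15

```text
clock: 5.9
tool_pos: [0.5112, 0.189, 0.1398]
eef_rot: [1.0, 0.029, 0.0, -0.001]
contact_force: [1.5, -3.7, -0.3]
opening: 0.18
```

Request:
send_rows:
  series:
    - {"dx": -4,"dy": 0,"dz": 0,"turn": 0,"grip": 0}
    - {"dx": -5,"dy": 0,"dz": 0,"turn": 0,"grip": 0}
    - {"dx": -5,"dy": 0,"dz": 0,"turn": 0,"grip": 0}
    - {"dx": -5,"dy": 0,"dz": 0,"turn": 0,"grip": 0}
    - {"dx": -5,"dy": 0,"dz": 0,"turn": 0,"grip": 0}
    - {"dx": -5,"dy": 0,"dz": 0,"turn": 0,"grip": 0}

```text
clock: 6.5
tool_pos: [0.4821, 0.1874, 0.1398]
eef_rot: [1.0, 0.029, 0.001, -0.001]
contact_force: [3.1, 3.8, -3.7]
opening: 0.181
```

Request:
send_rows:
  series:
    - {"dx": -4,"dy": 0,"dz": 0,"turn": 0,"grip": 0}
    - {"dx": -4,"dy": 0,"dz": 0,"turn": 0,"grip": 0}
    - {"dx": -2,"dy": 0,"dz": 0,"turn": 0,"grip": 0}
    - {"dx": -1,"dy": 0,"dz": 0,"turn": 0,"grip": 0}

```text
clock: 6.9
tool_pos: [0.471, 0.1867, 0.1398]
eef_rot: [1.0, 0.029, 0.0, -0.001]
contact_force: [3.2, 3.6, -3.0]
opening: 0.177
```

Request:
send_rows:
  series:
    - {"dx": -1,"dy": 0,"dz": 0,"turn": 0,"grip": 0}
    - {"dx": -1,"dy": 0,"dz": 0,"turn": 0,"grip": 0}
    - {"dx": 0,"dy": 0,"dz": 0,"turn": 0,"grip": 0}

```text
clock: 7.2
tool_pos: [0.4691, 0.1866, 0.1398]
eef_rot: [1.0, 0.029, 0.0, -0.001]
contact_force: [2.5, 5.4, -2.8]
opening: 0.18
```

Request:
send_rows:
  series:
    - {"dx": -1,"dy": 0,"dz": 0,"turn": 0,"grip": 0}
    - {"dx": -1,"dy": 0,"dz": 0,"turn": 0,"grip": 0}
    - {"dx": -1,"dy": 0,"dz": 0,"turn": 0,"grip": 0}

```text
clock: 7.5
tool_pos: [0.469, 0.1866, 0.1399]
eef_rot: [1.0, 0.028, 0.003, -0.001]
contact_force: [9.4, 4.0, -9.7]
opening: 0.181
```

```bash
python3 - <<'E'
from h import *
p=snapshot('wrist'); save(p,'w3'); print(get_state()['tool_pos'],get_state()['contact_force'],get_state()['moment'])
E
```

```text
[0.46900582 0.18662781 0.13985833] [ 8.98498729  5.33017147 -7.70778523] [ 0.82285696 -1.62648283 -0.07382363]
```

View pics/w3.png

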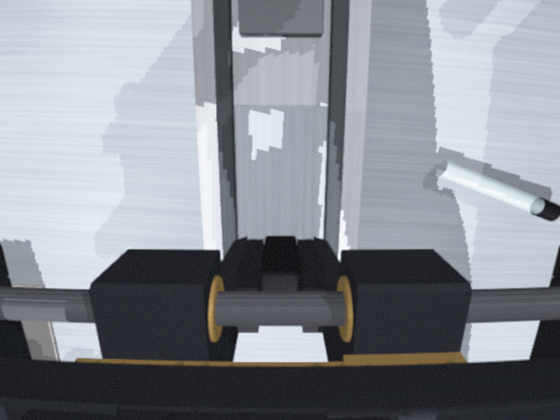

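The force rose to 9 N with no further travel, so the jaw is at its stop after about 42 mm. Releasing it and moving up.

Request:
send_rows:
  series:
    - {"dx": 2.5,"dy": 0,"dz": 0,"turn": 0,"grip": 0}
    - {"dx": 0,"dy": 0,"dz": 0,"turn": 0,"grip": 0.7}
    - {"dx": 0,"dy": 0,"dz": 0,"turn": 0,"grip": 0.7}
    - {"dx": 0,"dy": 0,"dz": 0,"turn": 0,"grip": 0.7}
    - {"dx": 0,"dy": 0,"dz": -15,"turn": 0,"grip": 0.7}
    - {"dx": 0,"dy": 0,"dz": -25,"turn": 0,"grip": 0.7}
    - {"dx": 0,"dy": 0,"dz": -25,"turn": 0,"grip": 0.7}
    - {"dx": 0,"dy": 0,"dz": -25,"turn": 0,"grip": 0.7}
    - {"dx": 20,"dy": 0,"dz": -10,"turn": 0,"grip": 0.7}
    - {"dx": 20,"dy": 0,"dz": 0,"turn": 0,"grip": 0.7}
    - {"dx": 20,"dy": 0,"dz": 0,"turn": 0,"grip": 0.7}
    - {"dx": 0,"dy": 0,"dz": 0,"turn": 0,"grip": 0.7}
    - {"dx": 0,"dy": 0,"dz": 0,"turn": 0,"grip": 0.7}

```text
clock: 8.85
tool_pos: [0.5275, 0.1884, 0.2392]
eef_rot: [1.0, 0.028, -0.001, 0.001]
contact_force: [-1.2, 1.4, -0.6]
opening: 0.701
```

```bash
python3 - <<'E'
from h import *
s=get_state(); print(s['clock'],s['tool_pos'],s['eef_rot'],np.round(s['q'],2),np.round(s['contact_force'],2))
p=snapshot('wrist'); save(p,'w4')
W,_=world(p)
for lo,hi in [(.116,.12),(.164,.175),(.183,.193)]:
    m=(W[:,:,2]>lo)&(W[:,:,2]<hi)&(p['depth']>0)&(W[:,:,1]>.1)&(W[:,:,1]<.27)
    n,l,st,c=cv2.connectedComponentsWithStats(m.astype(np.uint8))
    for i in range(1,n):
        if st[i,4]>150: 
            X=W[l==i]; print(lo,st[i],X.mean(0).round(4),cv2.minAreaRect(X[:,:2].astype(np.float32)))
E
```

```text
8.85 [0.52754329 0.18837157 0.23923158] [ 9.99604468e-01  2.80987686e-02 -1.04515100e-03  5.24473408e-04] [-0.41  0.6  -0.03  1.77  0.02  0.78 -1.96] [-1.17  1.38 -0.62]
0.116 [ 235   69   19  219 2146] [0.542  0.2183 0.118 ] ((0.5334164500236511, 0.21746167540550232), (0.18540282547473907, 0.01375018060207367), 2.4311397075653076)
0.116 [ 288   69   46  219 2137] [0.5462 0.163  0.118 ] ((0.5362763404846191, 0.1650250405073166), (0.18555882573127747, 0.03449631482362747), 3.4604835510253906)
0.116 [ 253   72   52   69 1794] [0.5995 0.1934 0.1181] ((0.5993849635124207, 0.19374683499336243), (0.05183681100606918, 0.03957081213593483), 3.1409432888031006)
0.164 [268 277  22  14 296] [0.4746 0.1864 0.1685] ((0.47368013858795166, 0.18639321625232697), (0.009365030564367771, 0.015802999958395958), 0.9351611137390137)
0.183 [ 258   85   41   42 1661] [0.5992 0.1937 0.1879] ((0.5991186499595642, 0.19359277188777924), (0.02324816584587097, 0.023586923256516457), 3.346353054046631)
```

View pics/w4.png

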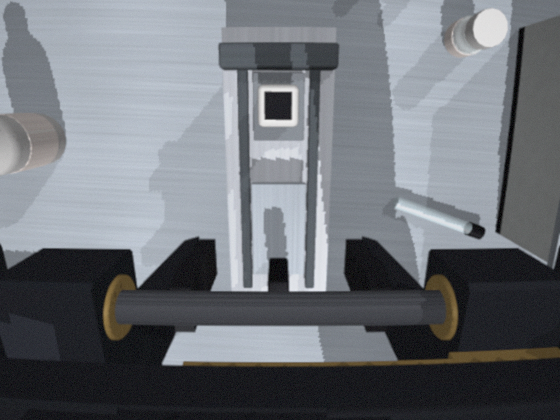

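The jaw edge at (277,183) is well clear of the probe collar, and the handle is at (278,105). Moving over the probe and descending.

Request:
send_rows:
  series:
    - {"dx": 24,"dy": -0.4,"dz": 0,"turn": 0,"grip": 0.7}
    - {"dx": 24,"dy": -0.4,"dz": 0,"turn": 0,"grip": 0.7}
    - {"dx": 24,"dy": -0.4,"dz": 0,"turn": 0,"grip": 0.7}
    - {"dx": 0,"dy": 0,"dz": 0,"turn": 0,"grip": 0.7}
    - {"dx": 0,"dy": 0,"dz": 20,"turn": 0,"grip": 0.7}
    - {"dx": 0,"dy": 0,"dz": 20,"turn": 0,"grip": 0.7}
    - {"dx": 0,"dy": 0,"dz": 20,"turn": 0,"grip": 0.7}
    - {"dx": 0,"dy": 0,"dz": 20,"turn": 0,"grip": 0.7}
    - {"dx": 0,"dy": 0,"dz": 15,"turn": 0,"grip": 0.7}
    - {"dx": 0,"dy": 0,"dz": 7,"turn": 0,"grip": 0.6}
    - {"dx": 0,"dy": 0,"dz": 0,"turn": 0,"grip": 0.6}

```text
clock: 10.0
tool_pos: [0.5986, 0.1942, 0.137]
eef_rot: [1.0, 0.029, -0.002, 0.0]
contact_force: [0.6, 0.4, 0.3]
opening: 0.601
```

Request:
send_rows:
  series:
    - {"dx": 0,"dy": 0,"dz": 0,"turn": 0,"grip": 0.3}
    - {"dx": 0,"dy": 0,"dz": 0,"turn": 0,"grip": 0}
    - {"dx": 0,"dy": 0,"dz": 0,"turn": 0,"grip": 0}
    - {"dx": 0,"dy": 0,"dz": 0,"turn": 0,"grip": 0}
    - {"dx": 0,"dy": 0,"dz": 0,"turn": 0,"grip": 0}
  force: 20

```text
clock: 10.5
tool_pos: [0.6008, 0.1943, 0.1383]
eef_rot: [1.0, 0.028, 0.0, -0.0]
contact_force: [-0.6, -0.4, 2.3]
opening: 0.271
```

```bash
python3 - <<'E'
from h import *
s=get_state(); print(s['clock'],s['tool_pos'],s['eef_rot'],s['opening']*88,np.round(s['contact_force'],2))
p=snapshot('wrist'); save(p,'w5')
p=snapshot('scene'); im=p['img'][130:240,290:400]; cv2.imwrite('pics/s5.png',cv2.resize(im,None,fx=5,fy=5,interpolation=cv2.INTER_CUBIC)[:,:,::-1])
E
```

```text
10.5 [0.60079483 0.1943374  0.13826485] [ 9.99598275e-01  2.83390879e-02  4.25191153e-04 -6.94261342e-05] 23.85454144874603 [-0.58 -0.36  2.32]
```

View pics/w5.png

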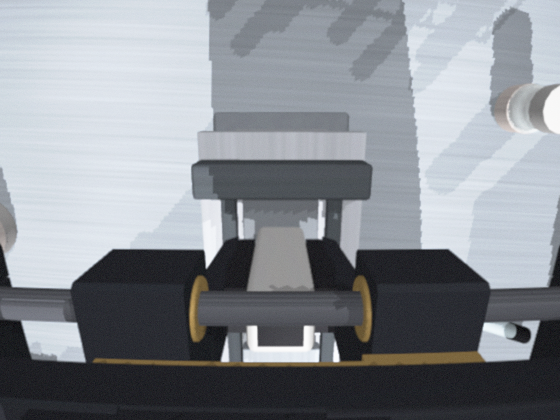

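View pics/s5.png

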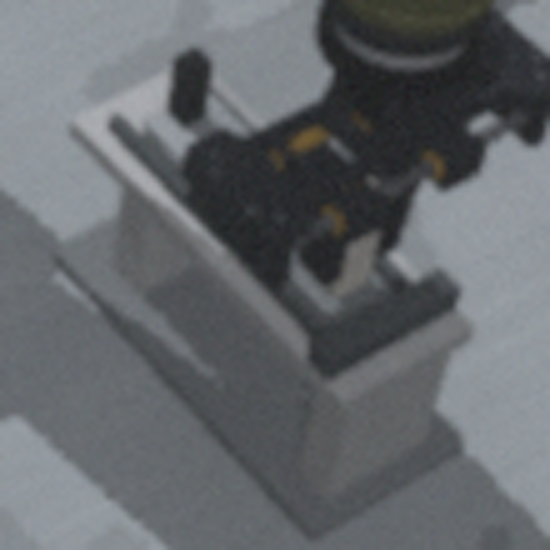

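The handle is gripped: opening is 23.9 mm against its 24 mm width. Lifting straight up.

Request:
send_rows:
  series:
    - {"dx": 0,"dy": 0,"dz": -3,"turn": 0,"grip": 0}
    - {"dx": 0,"dy": 0,"dz": -5,"turn": 0,"grip": 0}
    - {"dx": 0,"dy": 0,"dz": -8,"turn": 0,"grip": 0}
    - {"dx": 0,"dy": 0,"dz": -10,"turn": 0,"grip": 0}
    - {"dx": 0,"dy": 0,"dz": -10,"turn": 0,"grip": 0}
    - {"dx": 0,"dy": 0,"dz": -10,"turn": 0,"grip": 0}
    - {"dx": 0,"dy": 0,"dz": -10,"turn": 0,"grip": 0}
  force: 25

```text
clock: 11.3
tool_pos: [0.6006, 0.1944, 0.1949]
eef_rot: [1.0, 0.028, 0.0, -0.0]
contact_force: [-0.1, -0.3, -0.6]
opening: 0.269
```

Request:
send_rows:
  series:
    - {"dx": 0,"dy": 0,"dz": -12,"turn": 0,"grip": 0}
    - {"dx": 0,"dy": 0,"dz": -12,"turn": 0,"grip": 0}
    - {"dx": 0,"dy": 0,"dz": -12,"turn": 0,"grip": 0}
    - {"dx": 0,"dy": 0,"dz": -12,"turn": 0,"grip": 0}
    - {"dx": 0,"dy": 0,"dz": -12,"turn": 0,"grip": 0}
    - {"dx": 0,"dy": 0,"dz": -12,"turn": 0,"grip": 0}
    - {"dx": 0,"dy": 0,"dz": -12,"turn": 0,"grip": 0}
    - {"dx": 0,"dy": 0,"dz": -10,"turn": 0,"grip": 0}
    - {"dx": 0,"dy": 0,"dz": 0,"turn": 0,"grip": 0}
    - {"dx": 0,"dy": 0,"dz": 0,"turn": 0,"grip": 0}
    - {"dx": 0,"dy": 0,"dz": 0,"turn": 0,"grip": 0}

```text
clock: 12.4
tool_pos: [0.6, 0.1942, 0.287]
eef_rot: [1.0, 0.028, -0.001, 0.0]
contact_force: [0.5, 0.3, -1.7]
opening: 0.275
```

```bash
python3 - <<'E'
from h import *
s=get_state(); print(s['clock'],s['tool_pos'],s['eef_rot'],s['opening']*88,np.round(s['contact_force'],2))
p=snapshot('wrist'); save(p,'w6')
p=snapshot('scene'); im=p['img'][90:240,270:420]; cv2.imwrite('pics/s6.png',cv2.resize(im,None,fx=4,fy=4,interpolation=cv2.INTER_CUBIC)[:,:,::-1])
E
```

```text
12.4 [0.60000812 0.19418537 0.2869988 ] [ 9.99595690e-01  2.84228498e-02 -7.17148470e-04  2.88660823e-04] 24.162752415099938 [ 0.53  0.28 -1.74]
```

View pics/w6.png

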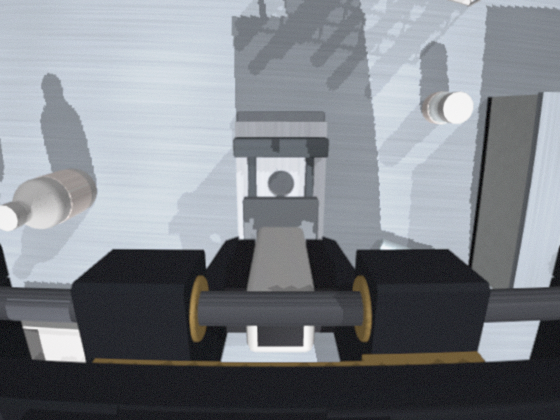

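View pics/s6.png

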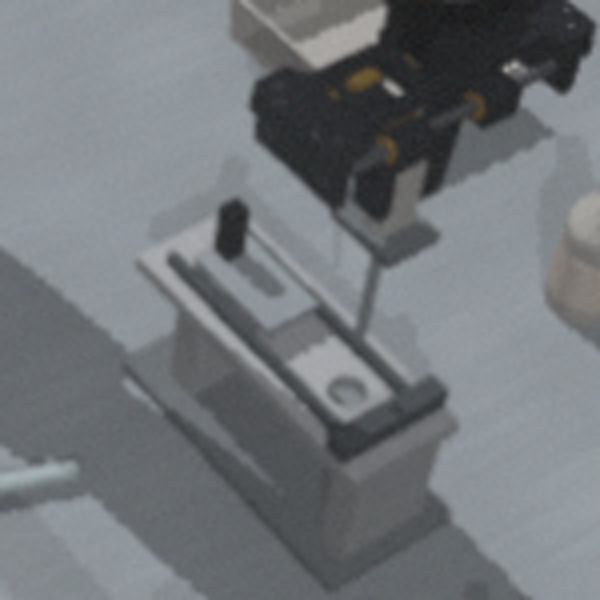

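The probe is out, and both the seat hole at (282,183) in the wrist view and the stem in the scene view are visible. Next I'll carry it near the guide and measure there with the wrist camera.

Request:
send_rows:
  series:
    - {"dx": -4,"dy": 10,"dz": 0,"turn": 0,"grip": 0}
    - {"dx": -9,"dy": 20,"dz": 0,"turn": 0,"grip": 0}
    - {"dx": -9,"dy": 20,"dz": 0,"turn": 0,"grip": 0}
    - {"dx": -9,"dy": 20,"dz": 0,"turn": 0,"grip": 0}
    - {"dx": -9,"dy": 20,"dz": 0,"turn": 0,"grip": 0}
    - {"dx": -9,"dy": 20,"dz": 0,"turn": 0,"grip": 0}
    - {"dx": -9,"dy": 20,"dz": 0,"turn": 0,"grip": 0}
    - {"dx": -9,"dy": 20,"dz": 0,"turn": 0,"grip": 0}
    - {"dx": -9,"dy": 20,"dz": 0,"turn": 0,"grip": 0}
    - {"dx": -9,"dy": 20,"dz": 0,"turn": 0,"grip": 0}
    - {"dx": -9,"dy": 20,"dz": 0,"turn": 0,"grip": 0}
    - {"dx": -9,"dy": 20,"dz": 0,"turn": 0,"grip": 0}
    - {"dx": -9,"dy": 20,"dz": 0,"turn": 0,"grip": 0}
    - {"dx": -9,"dy": 20,"dz": 0,"turn": 0,"grip": 0}
    - {"dx": -9,"dy": 20,"dz": 0,"turn": 0,"grip": 0}
    - {"dx": -9,"dy": 20,"dz": 0,"turn": 0,"grip": 0}
    - {"dx": -9,"dy": 20,"dz": 0,"turn": 0,"grip": 0}
    - {"dx": -5,"dy": 11,"dz": 0,"turn": 0,"grip": 0}
    - {"dx": 0,"dy": 0,"dz": 0,"turn": 0,"grip": 0}
    - {"dx": 0,"dy": 0,"dz": 0,"turn": 0,"grip": 0}

```text
clock: 14.5
tool_pos: [0.4673, -0.1541, 0.2877]
eef_rot: [1.0, 0.029, 0.0, -0.0]
contact_force: [0.5, 0.6, -1.7]
opening: 0.27
```

```bash
python3 - <<'E'
from h import *
s=get_state(); print(s['clock'],s['tool_pos'],s['eef_rot'],s['opening']*88,np.round(s['contact_force'],2),np.round(s['q'],2))
for n in ['wrist','scene','top']:
    p=snapshot(n); save(p,n+'7')
    W,_=world(p)
    m=(abs(W[:,:,2]-.115)<.0035)&(abs(W[:,:,0]-.535)<.035)&(abs(W[:,:,1]+.155)<.035)
    l,nn=None,None
    k,l,st,c=cv2.connectedComponentsWithStats(m.astype(np.uint8))
    for i in range(1,k):
        if st[i,4]>15: 
            X=W[l==i]; print(n,st[i],X.mean(0).round(4),cv2.minEnclosingCircle(X[:,:2].astype(np.float32)))
E
```

```text
14.5 [ 0.46728164 -0.1541404   0.28772914] [ 9.99591446e-01  2.85800137e-02  1.90867253e-04 -2.94414079e-04] 23.79952321227405 [ 0.52  0.56 -1.65] [ 0.25  0.45 -0.04  1.9   0.03  0.8  -1.32]
wrist [263  88  42  44 911] [ 0.5377 -0.1531  0.1148] ((0.5376030802726746, -0.15355104207992554), 0.020123891532421112)
scene [220 219  16  15 115] [ 0.5381 -0.1513  0.1153] ((0.537002444267273, -0.1502893567085266), 0.021051494404673576)
top [332 224   7   7  17] [ 0.5448 -0.1442  0.1148] ((0.5447429418563843, -0.1459115445613861), 0.011230318807065487)
```

View pics/wrist7.png

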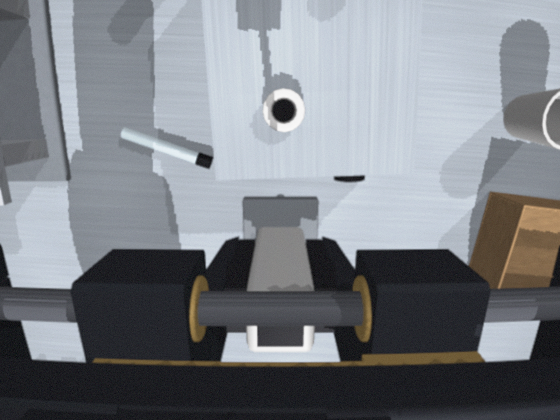

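View pics/scene7.png

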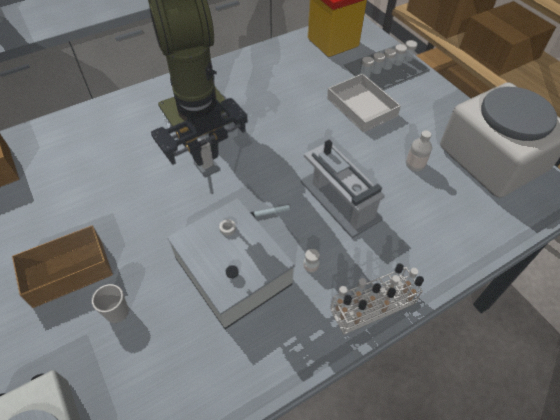

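View pics/top7.png

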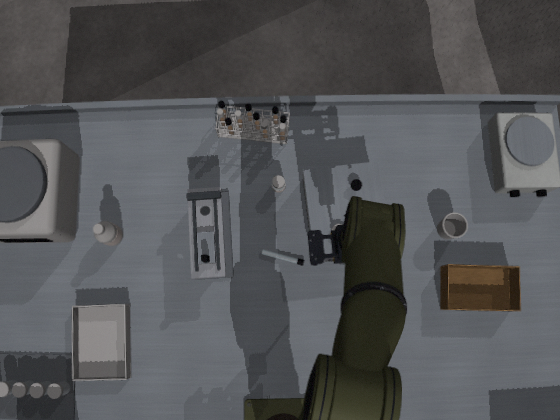

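The wrist view shows the bush mouth at (284,110), the collar's front edge at row 197 (columns 243–318), and the stem tip just peeking past it at (281,195). Now I'll work out the probe axis relative to the guide.

```bash
python3 - <<'E'
from h import *
s=get_state(); tp=s['tool_pos']
p=snapshot('wrist'); W,_=world(p)
m=np.zeros(W.shape[:2],bool); m[190:260,225:335]=True
d=W[:,:,2]
mm=m&(p['depth']>0)&(abs(d-(.118+.149))<.006)
print(mm.sum(), W[mm].min(0),W[mm].max(0)); 
from scipy.spatial.transform import Rotation as Rn
Rt=Rn.from_quat(s['eef_rot']).as_matrix()
T=(W[mm]-tp)@Rt; print('collar top in tool', T.min(0).round(4),T.max(0).round(4), np.percentile(T,[2,98],axis=0).round(4))
# bump
for r in range(190,202): print(r,[round(float(x),3) for x in d[r,272:292:2]])
# handle front face
mm=np.zeros_like(m); mm[228:290,262:300]=True; T2=(W[mm&(p['depth']>0)]-tp)@Rt
print('handle face tool x med', np.percentile(T2[:,0],[10,50,90]).round(4), T2[:,2].min().round(4),T2[:,2].max().round(4))
A=np.c_[T2[:,2],T2[:,1],np.ones(len(T2))]; print('fit x=',np.linalg.lstsq(A,T2[:,0],rcond=None)[0])
# bush hole centre via dark disc
g=p['img'].mean(-1); 
w=(W[:,:,2]<.109)|(g<60); w[:, :]&=False
sub=(g[85:135,260:310]<70); ys,xs=np.nonzero(sub); 
print('hole px',xs.mean()+260,ys.mean()+85,len(xs), on_plane(p,xs.mean()+260,ys.mean()+85,.115).round(4))
im=p['img'][80:220,210:350]; cv2.imwrite('pics/w7c.png',cv2.resize(im,None,fx=4,fy=4,interpolation=cv2.INTER_NEAREST)[:,:,::-1])
q=snapshot('scene'); im=q['img'][130:250,160:280]; cv2.imwrite('pics/s7c.png',cv2.resize(im,None,fx=5,fy=5,interpolation=cv2.INTER_CUBIC)[:,:,::-1])
E
```

```text
2724 [ 0.46844734 -0.17321192  0.26111446] [ 0.49333649 -0.1327134   0.272994  ]
collar top in tool [ 0.0016 -0.0199  0.0147] [0.0247 0.0202 0.0266] [[ 0.0032 -0.0189  0.0167]
 [ 0.0244  0.0194  0.025 ]]
190 [0.434, 0.0, -0.001, 0.002, 0.0, 0.0, -0.0, 0.0, -0.001, 0.002]
191 [-0.0, 0.0, -0.001, 0.001, 0.002, -0.001, 0.0, 0.001, -0.001, -0.001]
192 [0.001, -0.0, -0.002, -0.001, -0.0, 0.0, -0.001, 0.001, 0.001, 0.001]
193 [0.0, 0.001, 0.001, 0.0, 0.001, -0.0, -0.0, 0.0, 0.001, -0.001]
194 [-0.0, -0.0, 0.001, 0.002, 0.165, -0.0, 0.001, 0.0, 0.001, 0.0]
195 [-0.0, -0.001, 0.001, 0.169, 0.169, 0.169, 0.0, 0.0, 0.001, -0.0]
196 [0.0, -0.001, 0.0, 0.171, 0.173, 0.171, 0.168, -0.0, 0.001, 0.0]
197 [0.263, 0.263, 0.262, 0.262, 0.263, 0.262, 0.263, 0.263, 0.262, 0.263]
198 [0.265, 0.265, 0.264, 0.264, 0.264, 0.265, 0.265, 0.264, 0.263, 0.265]
199 [0.266, 0.267, 0.266, 0.267, 0.267, 0.268, 0.266, 0.266, 0.265, 0.268]
200 [0.267, 0.269, 0.267, 0.268, 0.269, 0.267, 0.268, 0.267, 0.268, 0.267]
201 [0.268, 0.268, 0.267, 0.268, 0.268, 0.268, 0.268, 0.268, 0.268, 0.267]
handle face tool x med [0.0101 0.0105 0.0109] -0.0468 0.0166
fit x= [-0.00880375  0.00149661  0.01031047]
hole px 283.7857142857143 110.45918367346938 392 [ 0.5373 -0.1527  0.115 ]
```

View pics/w7c.png

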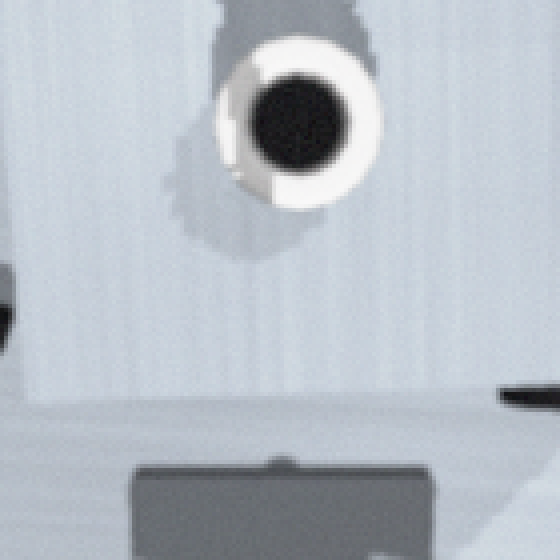

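View pics/s7c.png

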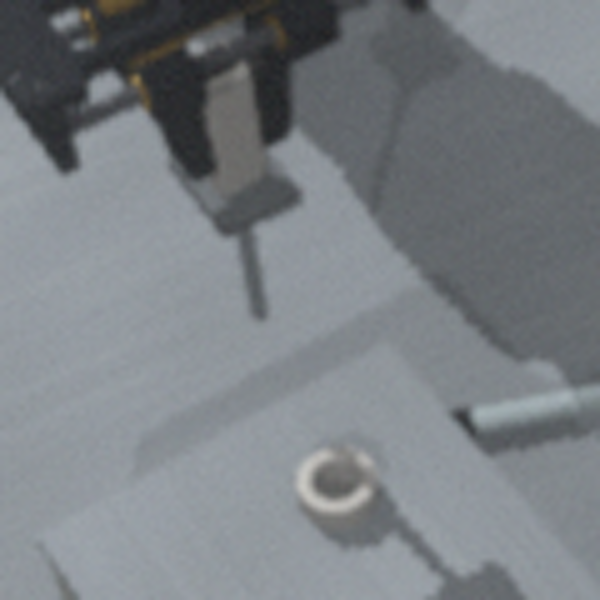

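```bash
python3 - <<'E'
from h import *
s=get_state(); tp=np.array(s['tool_pos']); print(tp,s['clock'])
p=snapshot('wrist'); q=snapshot('scene')
zt=tp[2]-.1383+.110-.095
print('zt',zt)
a=on_plane(p,280.6,193.6,zt); print('wrist tip front',a, 'tip c', a-[.004,.0002,0])
g=on_plane(p,283.8,110.4,.115); print('guide wrist',g)
b=on_plane(q,160+260.5/5-.4,130+317/5-.4,zt); c=on_plane(q,160+338/5-.4,130+483/5-.4,.115)
print('scene tip',b,'guide',c,'diff',c-b,'wrist diff',g-(a-[.004,.0002,0]))
E
```

```text
[ 0.46747073 -0.15382695  0.28768622] 14.75
zt 0.1643862152479175
wrist tip front [ 0.46945522 -0.15409765  0.16438622] tip c [ 0.46545522 -0.15429765  0.16438622]
guide wrist [ 0.53719619 -0.15314832  0.115     ]
scene tip [ 0.46522885 -0.15197479  0.16438622] guide [ 0.53907437 -0.15230551  0.115     ] diff [ 0.07384552 -0.00033072 -0.04938622] wrist diff [ 0.07174097  0.00114933 -0.04938622]
```

The two cameras agree within about 2 mm: the tip needs to go (+72.5, +0.5) mm. Moving above the guide.

Request:
send_rows:
  series:
    - {"dx": 7.5,"dy": 0.4,"dz": 0,"turn": 0,"grip": 0}
    - {"dx": 15,"dy": 0.8,"dz": 0,"turn": 0,"grip": 0}
    - {"dx": 15,"dy": 0.8,"dz": 0,"turn": 0,"grip": 0}
    - {"dx": 15,"dy": 0.8,"dz": 0,"turn": 0,"grip": 0}
    - {"dx": 12,"dy": 0.5,"dz": 0,"turn": 0,"grip": 0}
    - {"dx": 8,"dy": 0.3,"dz": 0,"turn": 0,"grip": 0}
    - {"dx": 0,"dy": 0,"dz": 10,"turn": 0,"grip": 0}
    - {"dx": 0,"dy": 0,"dz": 10,"turn": 0,"grip": 0}
    - {"dx": 0,"dy": 0,"dz": 10,"turn": 0,"grip": 0}
    - {"dx": 0,"dy": 0,"dz": 0,"turn": 0,"grip": 0}
    - {"dx": 0,"dy": 0,"dz": 0,"turn": 0,"grip": 0}
    - {"dx": 0,"dy": 0,"dz": 0,"turn": 0,"grip": 0}

```text
clock: 16.05
tool_pos: [0.5398, -0.1544, 0.258]
eef_rot: [1.0, 0.028, 0.0, 0.0]
contact_force: [-0.6, -0.5, -1.1]
opening: 0.272
```

```bash
python3 - <<'E'
from h import *
s=get_state(); print(s['clock'],s['tool_pos'],s['eef_rot'],s['opening']*88,np.round(s['contact_force'],2))
p=snapshot('wrist'); save(p,'w8'); im=p['img'][150:260,220:340]; cv2.imwrite('pics/w8c.png',cv2.resize(im,None,fx=5,fy=5,interpolation=cv2.INTER_CUBIC)[:,:,::-1])
q=snapshot('scene'); im=q['img'][170:250,190:270]; cv2.imwrite('pics/s8c.png',cv2.resize(im,None,fx=7,fy=7,interpolation=cv2.INTER_CUBIC)[:,:,::-1])
E
```

```text
16.05 [ 0.5397946  -0.1543893   0.25803384] [9.99598683e-01 2.83259422e-02 3.14049574e-04 1.19748065e-04] 23.92197564915282 [-0.64 -0.45 -1.15]
```

View pics/w8c.png

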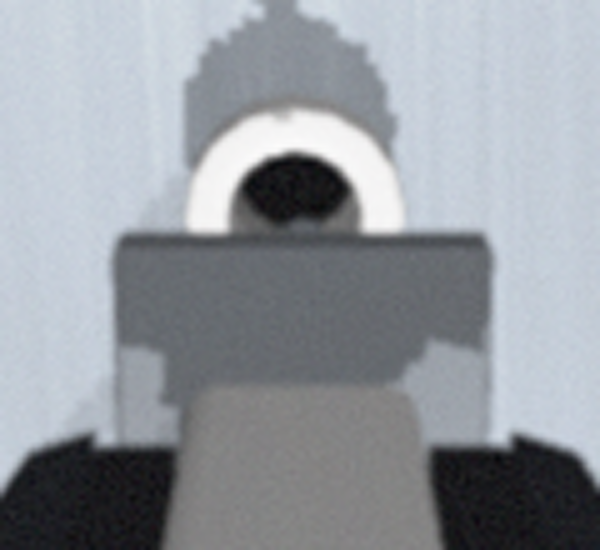

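View pics/s8c.png

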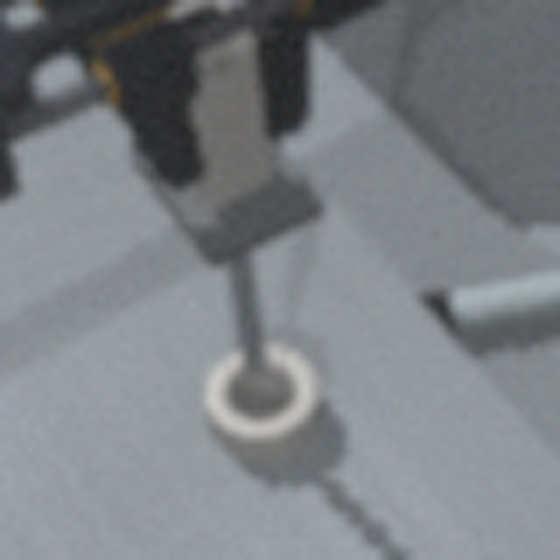

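```bash
python3 - <<'E'
from h import *
q=snapshot('scene');p=snapshot('wrist')
z=.1349
print('scene tip at guess',on_plane(q,190+256/7-.4,170+360/7-.4,z),'guide',on_plane(q,190+262/7-.4,170+391/7-.4,.115))
# axis from stem line: project predicted tip for candidates at guide centre
G=on_plane(q,190+262/7-.4,170+391/7-.4,.115)
for zz in (z,.20): 
  u=project(q,np.array([G[0],G[1],zz])); print('ideal stem in crop',((u-[190,170]+.4)*7).round(0))
im=q['img'][205:245,205:245]; cv2.imwrite('pics/s9c.png',cv2.resize(im,None,fx=14,fy=14,interpolation=cv2.INTER_CUBIC)[:,:,::-1])
W,_=world(p); m=(abs(W[:,:,2]-.115)<.0035)&(abs(W[:,:,0]-.537)<.03)&(abs(W[:,:,1]+.153)<.03)
print(cv2.minEnclosingCircle(W[m][:,:2].astype(np.float32)))
yy=W[m]; print('y range',np.percentile(yy[:,1],[1,99]),yy[:,1].mean())
print('tip lateral wrist',on_plane(p,220+303/5-.4,150+222/5-.4,z), 'hole', on_plane(p,220+295.5/5-.4,150+222/5-.4,.115))
E
```

```text
scene tip at guess [ 0.53742422 -0.15233608  0.1349    ] guide [ 0.53691097 -0.15166591  0.115     ]
ideal stem in crop [257. 358.]
ideal stem in crop [240. 243.]
((0.5375888347625732, -0.15358184278011322), 0.019985660910606384)
y range [-0.17228721 -0.13457506] -0.15294651957618394
tip lateral wrist [ 0.54161356 -0.15441383  0.1349    ] hole [ 0.53661542 -0.15335834  0.115     ]
```

View pics/s9c.png

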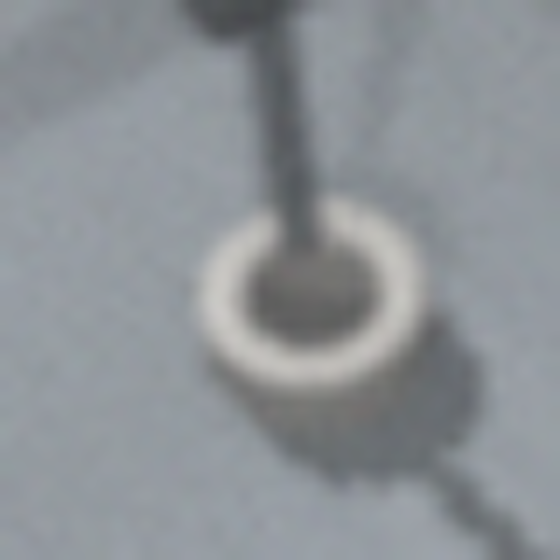

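Both views put the tip within about 1 mm of the hole axis. I'll correct 0.7 mm and lower slowly.

Request:
send_rows:
  series:
    - {"dx": 0,"dy": -0.7,"dz": 0,"turn": 0,"grip": 0}
    - {"dx": 0,"dy": 0,"dz": 5,"turn": 0,"grip": 0}
    - {"dx": 0,"dy": 0,"dz": 6,"turn": 0,"grip": 0}
    - {"dx": 0,"dy": 0,"dz": 6,"turn": 0,"grip": 0}
    - {"dx": 0,"dy": 0,"dz": 6,"turn": 0,"grip": 0}
    - {"dx": 0,"dy": 0,"dz": 6,"turn": 0,"grip": 0}
    - {"dx": 0,"dy": 0,"dz": 6,"turn": 0,"grip": 0}
    - {"dx": 0,"dy": 0,"dz": 0,"turn": 0,"grip": 0}
    - {"dx": 0,"dy": 0,"dz": 0,"turn": 0,"grip": 0}

```text
clock: 17.15
tool_pos: [0.5397, -0.1536, 0.2226]
eef_rot: [1.0, 0.028, -0.0, 0.0]
contact_force: [-0.7, -0.7, -1.0]
opening: 0.267
```

```bash
python3 - <<'E'
from h import *
s=get_state(); print(s['clock'],s['tool_pos'],s['eef_rot'],s['opening']*88,np.round(s['contact_force'],2))
p=snapshot('wrist'); im=p['img'][150:260,220:340]; a=cv2.resize(im,(396,363),interpolation=cv2.INTER_CUBIC)
q=snapshot('scene'); im=q['img'][190:245,200:260]; b=cv2.resize(im,(396,363),interpolation=cv2.INTER_CUBIC)
cv2.imwrite('pics/c10.png',np.hstack([a,b])[:,:,::-1])
E
```

```text
17.15 [ 0.53967515 -0.15360599  0.22260536] [ 9.99596645e-01  2.83997401e-02 -4.75769155e-05  2.66547423e-05] 23.512227991030723 [-0.71 -0.69 -0.98]
```

View pics/c10.png

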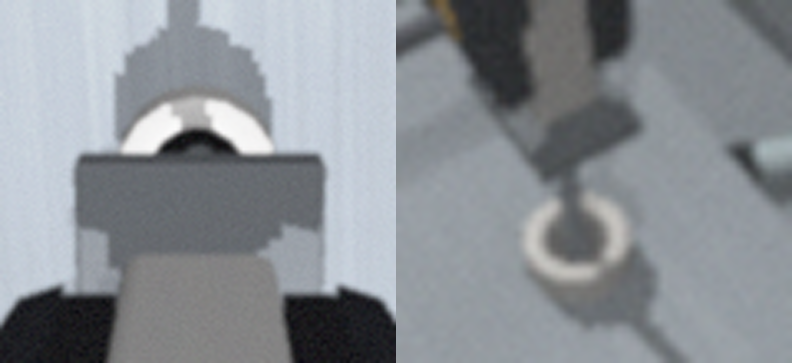

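```bash
python3 - <<'E'
from h import *
q=snapshot('scene'); im=q['img'][205:245,205:245]; cv2.imwrite('pics/s11.png',cv2.resize(im,None,fx=15,fy=15,interpolation=cv2.INTER_CUBIC)[:,:,::-1])
g=q['img'].mean(-1)
for r in range(214,236): print(r,g[r,214:242].astype(int))
E
```

```text
214 [157 155 155 154 149 128  95  84  84  82  83  80  77  91 113 131 136 137
 138 145 152 154 155 152 153 150 152 149]
215 [156 156 157 154 157 147 126  97  80  77  78  78  82 109 138 144 139 139
 143 146 151 154 154 153 153 155 153 151]
216 [159 155 154 156 157 155 144 120  83  84  88  88  95 118 142 142 137 140
 145 151 150 155 152 150 153 152 152 153]
217 [157 158 156 156 157 156 153 139 110 107 110  96  92 113 133 138 141 138
 141 143 149 152 152 149 152 154 151 152]
218 [159 157 155 154 155 156 155 150 140 136 119  99  93 105 129 139 141 141
 140 138 140 145 149 152 151 153 152 154]
219 [155 157 155 155 154 154 154 154 151 147 126 100  95 108 140 157 154 146
 140 138 139 139 144 148 152 152 154 155]
220 [157 156 159 157 155 152 153 155 159 168 151 111  94 109 145 169 174 173
 161 145 139 140 142 151 153 154 155 155]
221 [153 156 154 156 157 156 161 168 180 183 166 116  96 101 132 158 174 186
 182 166 148 141 139 146 147 153 153 153]
222 [153 155 154 153 156 158 172 188 189 176 148 112  97  93 105 124 153 183
 192 182 161 141 138 148 152 154 153 151]
223 [156 153 153 153 155 166 
[... 817 characters left out ...]
155 152 152 143 140 167 187 192 187 175 166 169 170 162 154 133
 128 117 106  99 104 110 122 143 154 158]
231 [155 152 154 153 152 142 126 130 154 172 185 188 188 188 183 176 151 125
 117 107 105 106 108 109 112 131 157 160]
232 [154 154 153 154 152 146 135 118 122 135 147 155 154 153 151 139 127 115
 112 108 106 110 106 105 109 134 158 157]
233 [153 155 155 153 152 156 147 135 120 118 119 118 125 122 122 115 116 112
 111 109 108 109 109 109 112 132 154 160]
234 [154 153 156 155 157 154 154 146 131 115 114 116 118 116 111 115 116 112
 110 105 110 110 110 111 113 132 154 157]
235 [154 153 155 154 154 154 155 151 146 132 113 113 113 113 114 114 110 110
 110 108 109 108 107 113 124 145 156 153]
```

View pics/s11.png

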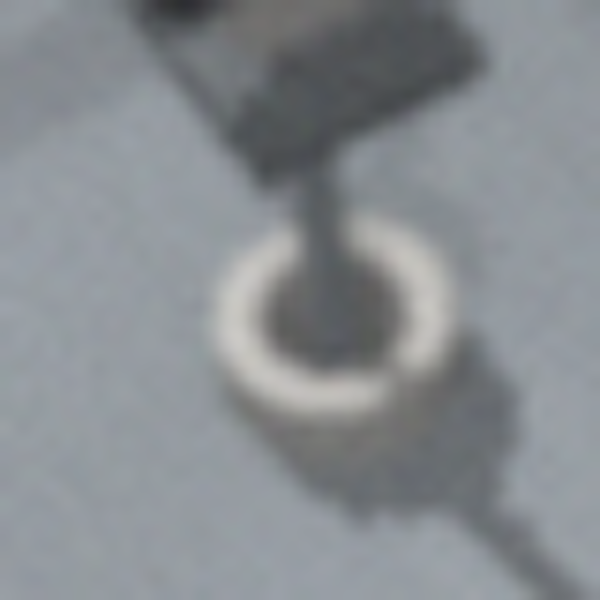

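The stem enters near the middle of the mouth. The stem axis, extrapolated, is at column 226.8 against the hole centre at about 226.5, which is under 1 mm off. Lowering the rest.

Request:
send_rows:
  series:
    - {"dx": 0,"dy": 0,"dz": 5,"turn": 0,"grip": 0}
    - {"dx": 0,"dy": 0,"dz": 6,"turn": 0,"grip": 0}
    - {"dx": 0,"dy": 0,"dz": 6,"turn": 0,"grip": 0}
    - {"dx": 0,"dy": 0,"dz": 6,"turn": 0,"grip": 0}
    - {"dx": 0,"dy": 0,"dz": 6,"turn": 0,"grip": 0}
    - {"dx": 0,"dy": 0,"dz": 6,"turn": 0,"grip": 0}
    - {"dx": 0,"dy": 0,"dz": 6,"turn": 0,"grip": 0}
    - {"dx": 0,"dy": 0,"dz": 5,"turn": 0,"grip": 0}
    - {"dx": 0,"dy": 0,"dz": 3,"turn": 0,"grip": 0}
    - {"dx": 0,"dy": 0,"dz": 0,"turn": 0,"grip": 0}
    - {"dx": 0,"dy": 0,"dz": 0,"turn": 0,"grip": 0}
    - {"dx": 0,"dy": 0,"dz": 0,"turn": 0,"grip": 0}
    - {"dx": 0,"dy": 0,"dz": 0,"turn": 0,"grip": 0}
    - {"dx": 0,"dy": 0,"dz": 0,"turn": 0,"grip": 0}

```text
clock: 18.7
tool_pos: [0.5397, -0.1536, 0.1739]
eef_rot: [1.0, 0.028, 0.0, 0.0]
contact_force: [-0.2, -0.2, -1.1]
opening: 0.27
```

```bash
python3 - <<'E'
from h import *
s=get_state(); print(s['clock'],s['tool_pos'],s['eef_rot'],s['opening']*88,np.round(s['contact_force'],2))
p=snapshot('wrist'); save(p,'w12')
W,_=world(p); R=p['depth']
from scipy.spatial.transform import Rotation as Rn
Rt=Rn.from_quat(s['eef_rot']).as_matrix(); tp=s['tool_pos']
m=np.zeros(R.shape,bool); m[196:260,225:335]=True
mm=m&(R>0)&(abs(W[:,:,2]-(.118+tp[2]-.1383))<.006); T=(W[mm]-tp)@Rt
print('collar z',np.median(W[mm][:,2]),'tool',np.percentile(T,[1,99],axis=0).round(4))
A=np.c_[T[:,0],T[:,1],np.ones(len(T))]; print('tilt fit',np.linalg.lstsq(A,T[:,2],rcond=None)[0])
q=snapshot('scene'); W2,_=world(q); m=(W2[:,:,0]>.41)&(W2[:,:,0]<.66)&(W2[:,:,1]>.1)&(W2[:,:,1]<.27)&(abs(W2[:,:,2]-.168)<.005); X=W2[m]; print('knob',X.mean(0),len(X))
im=q['img'][160:250,180:270]; cv2.imwrite('pics/s12.png',cv2.resize(im,None,fx=6,fy=6,interpolation=cv2.INTER_CUBIC)[:,:,::-1])
for n in ['jar','loose_tube','bottle','cup']:
    r=regions_of(q,n)[0]; X=W2[r['pixels']&(q['depth']>0)]; print(n,np.median(X,0).round(3))
E
```

```text
18.7 [ 0.53974223 -0.15360747  0.17392085] [9.99596807e-01 2.83932856e-02 1.91237659e-04 8.56703234e-05] 23.759304892504513 [-0.17 -0.23 -1.13]
collar z 0.153730202299246 tool [[ 0.0027 -0.0193  0.0153]
 [ 0.0244  0.0198  0.0256]]
tilt fit [ 0.08037824 -0.00131081  0.01898752]
knob [0.46974664 0.1849435  0.16944047] 37
jar [ 0.693 -0.002  0.056]
loose_tube [ 0.487 -0.001  0.015]
bottle [0.565 0.455 0.074]
cup [ 0.54  -0.469  0.052]
```

View pics/s12.png

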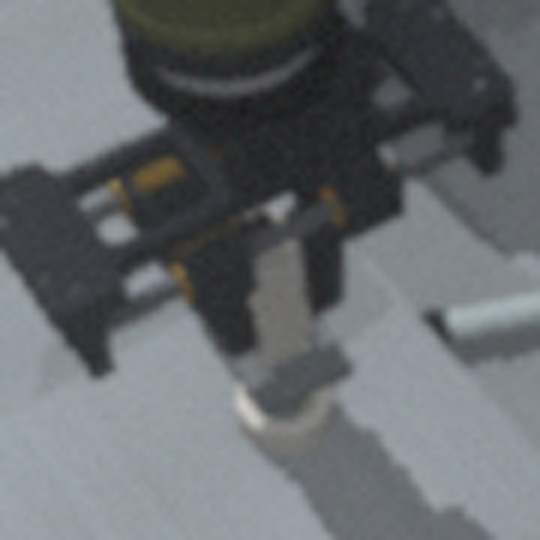

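View pics/w12.png

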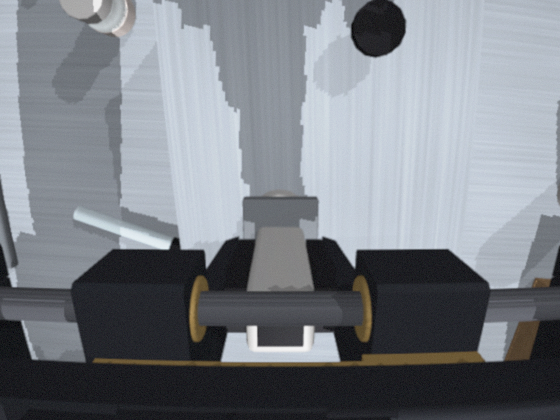

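The collar tilt fit of 0.08 rad disagrees with the handle-face fit of 0.009 rad. The collar patch includes its front edge face, so I'll refit with that excluded.

```bash
python3 - <<'E'
from h import *
from scipy.spatial.transform import Rotation as Rn
s=get_state(); Rt=Rn.from_quat(s['eef_rot']).as_matrix(); tp=s['tool_pos']
p=snapshot('wrist'); W,_=world(p)
def patch(r0,r1,c0,c1): 
    X=W[r0:r1,c0:c1].reshape(-1,3); d=p['depth'][r0:r1,c0:c1].ravel()>0; return (X[d]-tp)@Rt
T=patch(203,224,250,312); A=np.c_[T[:,:2],np.ones(len(T))]; r=np.linalg.lstsq(A,T[:,2],rcond=None)[0]; print('collar top slope',r, 'res',(A@r-T[:,2]).std())
T=patch(235,285,262,300); A=np.c_[T[:,2],T[:,1],np.ones(len(T))]; r=np.linalg.lstsq(A,T[:,0],rcond=None)[0]; print('handle face',r,(A@r-T[:,0]).std(),T[:,2].min(),T[:,2].max())
for k in range(196,228,3): t=patch(k,k+1,250,312); print(k,np.median(t,0).round(4))
# bush rim visible above collar edge: rows 186-196
im=p['img'][180:240,235:325]; cv2.imwrite('pics/w13.png',cv2.resize(im,None,fx=8,fy=8,interpolation=cv2.INTER_CUBIC)[:,:,::-1])
print(get_state()['qd'].round(4) if hasattr(get_state()['qd'],'round') else np.round(get_state()['qd'],4))
E
```

```text
collar top slope [-0.01191206 -0.00136884  0.02037039] res 0.000594980405879066
handle face [-0.01066391  0.00223281  0.0102574 ] 0.00027848899690051745 -0.04351093430109127 0.006412645680718852
196 [0.0142 0.0003 0.0669]
199 [0.0243 0.0002 0.0212]
202 [0.0229 0.0002 0.0202]
205 [0.0213 0.0002 0.0202]
208 [0.0197 0.0002 0.0202]
211 [ 0.018  -0.      0.0203]
214 [0.0164 0.0002 0.0203]
217 [0.0147 0.0002 0.0202]
220 [0.0131 0.0002 0.0202]
223 [0.0114 0.0002 0.0202]
226 [0.0098 0.0002 0.02  ]
[-0.0013  0.0008 -0.0019  0.0009  0.001  -0.0008  0.0021]
```

View pics/w13.png

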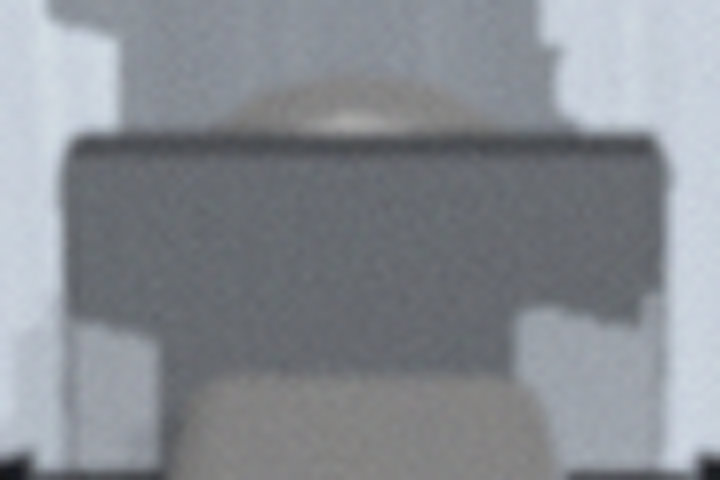

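The refit gives about 0.6° of tilt, and the tip is about 64 mm below the mouth and within about 1 mm of the axis. Everything is still, so I'm handing in.

```bash
python3 -c "
from h import *
print(finish_job())"
```

```text
the job is handed in; nothing more can be done
None
```

The job is handed in, at about 19 s of the 64 s allowed; the interface gave no verdict. I pulled the jaw open by its knob, lifted the probe straight up and carried it to the bath. I then lowered its stem into the guide hole and left it held there.

**Last checks:**
- **Jaw:** it moved about 42 mm until the pull force rose to 9 N at the stop. The knob was still at the open position when I checked just before handing in.
- **Depth:** the tip is about 64 mm below the mouth of the hole, inside the 45 to 85 mm range.
- **Centring:** the tip is about 1 mm or less from the hole's axis. This comes from the wrist camera and earlier scene views. At the final depth the tip itself can't be seen.
- **Upright and still:** the probe tilts about 0.6° and the joints are almost still.
- **Contact:** the wrist force stayed at about 1 N, which fits the probe's weight, so I saw no sign of it touching the bath.
- **Bystanders:** the jar, tube and bottle were within about 2 mm of where they started. The cup was found where expected, but I had no starting position to compare it with.

**Disagreements:**
- **Tilt:** the first fit on the collar gave 0.08 rad (4.6°), over the limit. It had included the collar's front edge; refitting without that edge gave about 0.012 rad, in line with the handle's 0.011 rad.
- **Positions:** the top camera put things about 3 mm away from the wrist camera. I used the wrist camera, cross-checked with the scene camera.

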